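# Set the tub sealer's gear lever to size three

### The arm

A 6-joint arm with a two-finger parallel gripper is mounted at the origin on the work surface. World frame = base frame: x ahead of the robot, y to its left, z up, the work surface at z = 0. Lengths are in mm, angles in rad, forces in N, time in s.
With the tool pointing down it reaches from about 350 to 975 mm from the base axis. Payload 7.1 kg.
Tool frame: the origin (TCP) lies between the finger pads; the fingertips stand 19 mm ahead of it and the grasp point (between the pads) is the TCP; z points along the fingers, y is the line along which they close (so a half turn about z gives the same grasp; the last joint's range is limited). The gripper opens to 88 mm and grips with 3 to 60 N. Pads are 20 mm wide; open, the fingers measure 115 mm over their backs; the gripper's body (75 mm by 178 mm) begins 61 mm behind the grasp point.
Start: joints at [1.157, 0.423, 1.63, -0, 1.089, -0.019], TCP at [240.357, 576.917, 241.675] pointing down, gripper open.
Joint ranges: [-3, 3], [-0.9, 2.11], [0.09, 2.58], [-1.31, 4.45], [0.11, 2.69], [-2.54, 2.54]. Speed limits (rad/s): [2.39, 2.39, 3.01, 3.14, 3.14, 3.14].

### API

Orientations are given as a rotation vector (axis times angle).
In Python, from workcell import ctrl gives the robot as it stands.
- The arm moves only by the tool arm_command, never from a script. Its argument "series" is a list of rows, each an object with "linear": the shift along the tool's x, y, z in m, a list of three; "turn": the turn about the tool's z in rad. A call has 1 to 10 rows; each row shifts and turns the commanded pose from where the row before left it, along the tool's axes as they then stand; what a row does not reach is not made up. A row lasts 1/10 s, in which the tool goes at most 50 mm and 8.59 degrees, less where a joint would pass 70% of its speed; a pose out of reach is approached as far as the arm can. A call with a gripper value outside its range is refused whole. "jaw" is the opening, from -1 (shut) to 1 (fully open), set as the call begins (left out, the last holds). The fingers move at their own pace and stop on an object; the grip force is fixed at half the most. Time passes only in rows, so rows that do not move let the fingers close. It gives the time, the measured TCP pose, the force, the opening and the grip force at its end, in the units of the state.
- ctrl.get_obs(): the state, without advancing time (a new reading comes with each control period).
- ctrl.get_image(name): name is "scene" or "side" or "wrist"; returns a dict with "frame" (480x640x3 uint8, blue, green, red), "fx", "fy", "cx", "cy" (pixels), "rvec" (rotation vector, rad) and "tvec" (3), from world to camera coordinates, as OpenCV has them. Camera axes: x right, y down, z forward; pixel columns grow to the right and rows downward; lengths in mm; the calibration is good to about 2 mm. The wrist camera is an equidistant fisheye: a pixel r from the principal point sees the ray r / f radians off the axis. A picture is of the moment at which its call begins. There is no depth.
- ctrl.close_job(): hands the job in; it is judged then, once.
The state is a dict: "t": time; "qpos": joint angles; "qvel": joint speeds; "joint_torque": joint torques, N m; "ee_pos": TCP position; "orientation": TCP orientation; "ft_force": force on the tool from outside, world axes, zero at the start; "moment": the same for the moment, N m; "width": finger opening in mm; "grasp_force": force on a finger pad.
Only numpy, scipy, OpenCV 4.12 (cv2) and the standard library are available. Lean on these libraries where they do the work, as an engineer would, in place of code of your own. Each camera call takes 0.05 s, during which the arm holds its last target. There are 200 camera calls.

### The job

Set the tub sealing machine to tub size three: with a fingertip, push the black-knobbed lever along its left-hand lane to the cross slot of the H gate, across to the right-hand lane, then forward (away from the robot) until it is fully home in the slot marked by three dots. Only push the lever, gently and without gripping it, leave all the loose things around it where they are, and finish clear of the machine.

Things in the scene. Friction and masses are not known exactly. Their poses are not given: they have to be found in the camera images.
- sealer: White tub sealing machine fixed to the table, 240 x 450 mm (its x, y), flat top 100 mm above the table. Origin: on the table under the centre of the H gate. Its +x is 'forward' (away from the robot), +y left, z up; turned up to 0.3 rad. On its left half a tub nest (centre x -20, y 235 mm) and, behind it, a raised sealing head (x 45 to 140, y 155 to 315 mm, 255 mm above the table).
- gate_centre (a point): Middle of the H gate's cross slot, on top of the steel gate plate (108 x 102 mm, 106 mm above the table); axes as the machine's. The H: two lanes along x, joined by one cross slot along y at x = 0. Slots: 1 forward-left, 2 near-left, 3 forward-right, 4 near-right, marked by one to four raised dots at their outer ends.
- knob (a point): Centre of the black round knob (31 mm across) on the lever's 10 mm steel stem. The pivot is 25 mm above the table under the gate's centre, the knob 140 mm from it: 165 mm above the table upright, about 154 mm leaning furthest. Knob places from the gate's centre, along the machine's axes: left lane y +37, right lane y -37, cross slot x 0, slot ends x +41 and -41 mm.
- across (a joint): The lever's lean sideways, rad: -0.27 against the left lane's outer wall, +0.27 against the right lane's outer wall (machine's -y). The stem fits into a lane only beyond about 0.21 either way. Stays where it is left; pushing the knob takes about 2 N.
- along (a joint): The lever's lean along the lanes, rad: +0.30 at the ends of the forward slots (1, 3), -0.30 at the ends of the near slots, 0 in the middle of the cross slot. It can cross between lanes only within about 0.05 of 0 (rounded corners help). Starts anywhere along the left lane. Stays where it is left; about 2 N at the knob.
- nest_tub: Bystander: loose empty white tub 140 x 112 x 45 mm lying in the machine's nest; origin at the centre of its underside, as for all bystanders.
- jar: Bystander: small loose jar, diameter 40, 55 mm tall, on the machine's top at its forward right corner (machine x about 100, y about -75 mm).
- full_tub: Bystander: white tub 140 x 112 x 45 mm with dark bars, on the table to the left.
- tub_stack: Bystander: loose stack of nested white tubs, 148 x 120 mm, 113 mm tall, on the table to the right.
- paper_cup: Bystander: paper cup, 95 mm tall, mouth diameter 72 mm, on the table to the right.
- spatula: Bystander: spatula lying on the table, far left.
- scraper: Bystander: bench scraper, 125 x 115 x 24 mm, on the table to the left, near the robot.

How it is judged:
By the outcome, as a careful person would: the job done as asked, in the order asked, and still so for the second after the job is handed in, with the robot touching nothing.
It also fails if it takes over 61 s, if anything falls off the work surface, if the arm or the gripper's body presses on something with over 40 N, if the wrist force passes 120 N, or if a joint passes its speed limit or range.

## Working session

There is one attempt and no reset: what is moved stays moved. The work goes in short steps, Python scripts to look and compute and a tool call to move; the robot and the scene stay as the last step left them, time stands still between calls to the robot, and variables do not carry over. Pictures are saved under pics/ and viewed, at most 10 in all, crops included, and the job is handed in when it is done.

Besides the shell and the picture viewer there is one more tool, called after "Request:" as name([rows], argument=value, ...), one row to a line, values as JSON. arm_command: Moves the arm, as the interface text tells. Its arguments: {"type":"object","properties":{"series":{"type":"array"},"jaw":{"type":"number"}},"required":["series"]}

```bash
mkdir -p pics && cat > h.py <<'E'
import numpy as np, cv2
from workcell import ctrl
def shot(n,f):
    d=ctrl.get_image(n); cv2.imwrite(f,d["frame"]); np.save(f+".npy",{k:v for k,v in d.items() if k!="frame"},allow_pickle=True); return d
def load(f): return np.load(f+".npy",allow_pickle=True).item()
def ray(d,u,v):
    R=cv2.Rodrigues(np.array(d["rvec"],float))[0]; t=np.array(d["tvec"],float).ravel()
    r=R.T@np.array([(u-d["cx"])/d["fx"],(v-d["cy"])/d["fy"],1.]); return -R.T@t,r
def atz(d,u,v,z):
    c,r=ray(d,u,v); return c+r*(z-c[2])/r[2]
def proj(d,p):
    return cv2.projectPoints(np.array(p,float).reshape(-1,1,3),np.array(d["rvec"],float),np.array(d["tvec"],float),np.array([[d["fx"],0,d["cx"]],[0,d["fy"],d["cy"]],[0,0,1.]]),None)[0].reshape(-1,2)
E
python3 - <<'E'
from h import *
for n in("scene","side"):
    d=shot(n,f"pics/{n}0.png"); c,r=ray(d,320,240); print(n,c.round(),r.round(2),d["fx"])
o=ctrl.get_obs(); print(o)
E
```

```text
scene [1069. -660. 1037.] [-0.45  0.56 -0.7 ] 468.9076046185312
side [-360. -844. 1074.] [ 0.55  0.57 -0.61] 542.3070850024312
{'t': 0.1, 'qpos': array([ 1.15696622e+00,  4.23753924e-01,  1.63058110e+00, -7.31649204e-06,
        1.08862443e+00, -1.89986735e-02]), 'qvel': array([ 0.00027956, -0.00188953, -0.001725  ,  0.00039521,  0.00096474,
        0.0014544 ]), 'joint_torque': array([ 4.34576332e-04, -5.45618784e+01, -2.74327791e+01,  6.45427289e-02,
        1.87613012e-02, -6.01926718e-05]), 'ee_pos': array([240.19702492, 576.49462637, 240.99873637]), 'orientation': array([-6.16117413e-01, -3.08029140e+00,  2.09887507e-03]), 'ft_force': array([-1.21775244,  0.54285434, -0.37471548]), 'moment': array([0.00957797, 0.04767671, 0.0144126 ]), 'grasp_force': 0.0, 'width': 88.13751504584242}
```

View pics/scene0.png

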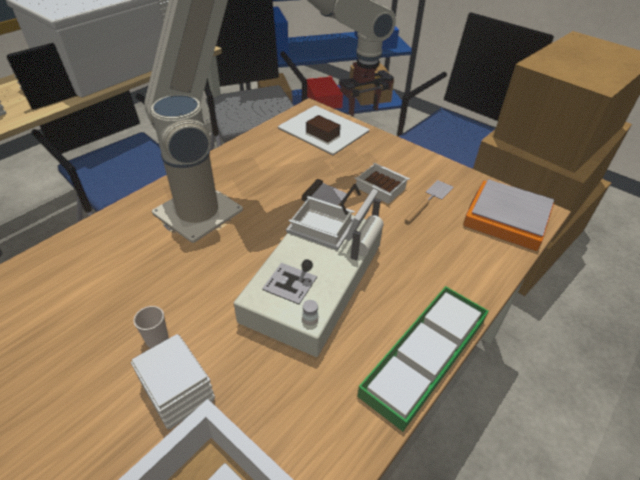

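View pics/side0.png

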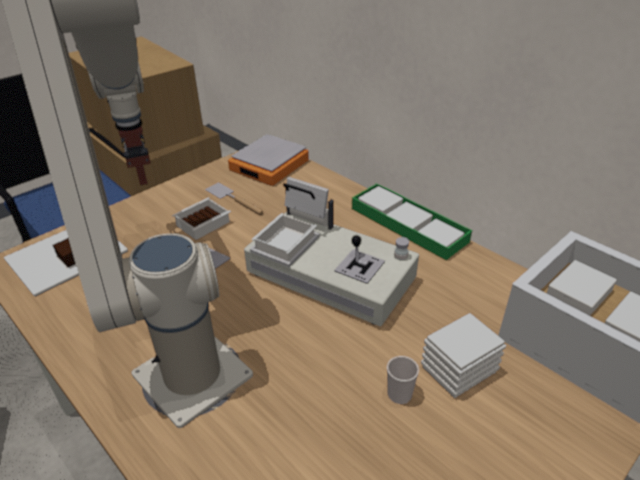

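Scene: the gate is near (292,283) with the knob at (307,266). In the side view the gate is near (360,265) and the knob at (356,240). I'll enlarge both.

```bash
python3 - <<'E'
from h import *
a=cv2.imread("pics/scene0.png")[235:335,230:330]; b=cv2.imread("pics/side0.png")[220:300,320:420]
b=cv2.copyMakeBorder(b,0,20,0,0,cv2.BORDER_CONSTANT)
c=np.hstack([cv2.resize(x,(400,400),interpolation=cv2.INTER_CUBIC) for x in(a,b)]); cv2.imwrite("pics/crop0.png",c)
E
```

```text
(no output)
```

View pics/crop0.png

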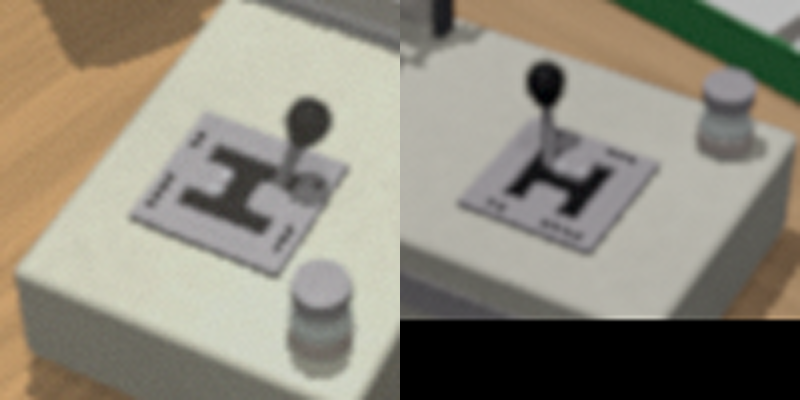

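```bash
cat > est.py <<'E'
from h import *
S=load("pics/scene0.png"); D=load("pics/side0.png")
s=lambda x,y:(230+x/4,235+y/4); e=lambda x,y:(320+(x-400)/4,220+y/4)
cs=[s(205,112),s(348,165),s(277,275),s(132,215)]; ce=[e(458,205),e(535,122),e(660,160),e(592,253)]
M=[]
for n,d,c in(("scene",S,cs),("side",D,ce)):
    P=np.array([atz(d,*p,106) for p in c])[:,:2]; M.append(P)
    f=(P[1]+P[2]-P[0]-P[3])/2; l=(P[0]+P[1]-P[2]-P[3])/2
    print(n,P.mean(0).round(1),np.linalg.norm(f),np.linalg.norm(l),np.arctan2(f[1],f[0]),np.arctan2(-l[0],l[1]))
    
c1,r1=ray(S,*s(308,121)); c2,r2=ray(D,*e(546,82))
A=np.stack([r1,-r2],1); k=np.linalg.lstsq(A,c2-c1,rcond=None)[0]
print("knob",(c1+k[0]*r1).round(1),(c2+k[1]*r2).round(1))
K=(c1+k[0]*r1+c2+k[1]*r2)/2
P=np.mean(M,0); f=(P[1]+P[2]-P[0]-P[3])/2; l=(P[0]+P[1]-P[2]-P[3])/2
a=(np.arctan2(f[1],f[0])+np.arctan2(-l[0],l[1]))/2; g=P.mean(0); R=np.array([[np.cos(a),-np.sin(a)],[np.sin(a),np.cos(a)]])
print(g,a,"knob local",R.T@(K[:2]-g))
j=s(322,285); print("jar top local",R.T@(atz(S,*j,155)[:2]-g))
E
python3 est.py
```

```text
scene [511.7 -90.5] 106.15138787997267 100.86900833124714 0.2535012904086579 0.26628894511632994
side [505.6 -95.6] 107.93351612171068 98.02776115186313 0.26143605276690457 0.30449988502966424
knob [534.6 -50.5 156. ] [534.8 -52.2 154.7]
[508.60176486 -93.04922337] 0.27131157869998934 knob local [36.33532296 33.18542109]
jar top local [100.5695934  -79.36240043]
```

Request:
arm_command([
  {"linear": [0,0,-0.012],"turn": 0.1},
  {"linear": [0,0,-0.012],"turn": 0.1},
  {"linear": [0,0,-0.012],"turn": 0.1},
  {"linear": [0,0,-0.012],"turn": 0.1},
  {"linear": [0,0,-0.012],"turn": 0.1},
  {"linear": [0,0,-0.012],"turn": 0.1},
  {"linear": [0,0,-0.012],"turn": 0.1},
  {"linear": [0,0,-0.012],"turn": 0.1},
  {"linear": [0,0,-0.012],"turn": 0.1},
  {"linear": [0,0,0],"turn": 0.01},
], jaw=-1)

```text
t: 1.1
ee_pos: [240.6, 577.5, 351.0]
orientation: [-1.908, -2.495, -0.004]
ft_force: [-0.8, -0.1, 0.3]
width: 11.0
grasp_force: 0.0
```

Request:
arm_command([
  {"linear": [-0.034,0.008,0],"turn": 0},
  {"linear": [-0.034,0.008,0],"turn": 0},
  {"linear": [-0.034,0.008,0],"turn": 0},
  {"linear": [-0.034,0.008,0],"turn": 0},
  {"linear": [-0.034,0.008,0],"turn": 0},
  {"linear": [-0.034,0.008,0],"turn": 0},
  {"linear": [-0.034,0.008,0],"turn": 0},
  {"linear": [-0.034,0.008,0],"turn": 0},
  {"linear": [-0.034,0.008,0],"turn": 0},
  {"linear": [-0.034,0.008,0],"turn": 0},
])

```text
t: 2.1
ee_pos: [407.0, 268.4, 348.8]
orientation: [-1.904, -2.499, 0.002]
ft_force: [0.3, 0.1, 0.9]
width: 0.3
grasp_force: 0.0
```

Request:
arm_command([
  {"linear": [-0.034,0.008,0],"turn": 0},
  {"linear": [-0.034,0.008,0],"turn": 0},
  {"linear": [-0.034,0.008,0],"turn": 0},
  {"linear": [-0.034,0.008,0],"turn": 0},
  {"linear": [-0.034,0.008,0],"turn": 0},
  {"linear": [-0.034,0.008,0],"turn": 0},
  {"linear": [-0.034,0.008,0],"turn": 0},
  {"linear": [-0.034,0.008,0],"turn": 0},
  {"linear": [-0.02,0.005,0],"turn": 0},
  {"linear": [0,0,0],"turn": 0},
])

```text
t: 3.1
ee_pos: [550.8, 4.3, 348.5]
orientation: [-1.908, -2.495, 0.002]
ft_force: [-0.4, 0.3, -0.3]
width: 0.8
grasp_force: 0.0
```

```bash
cat >> h.py <<'E'
G=np.array([508.6,-93.]); AN=.268
def loc(p):
    c,s=np.cos(AN),np.sin(AN); return np.array([[c,s],[-s,c]])@(np.array(p)[:2]-G)
def st():
    o=ctrl.get_obs(); M=cv2.Rodrigues(np.array(o["orientation"]))[0]
    print("t",o["t"],"local",loc(o["ee_pos"]).round(1),"z",o["ee_pos"][2].round(1),"ytool ang",np.arctan2(M[1,1],M[0,1]).round(3),"tilt",M[:,2].round(3),"F",o["ft_force"].round(1),"w",o["width"],"q",o["qpos"].round(2))
E
python3 - <<'E'
from h import *
st(); d=shot("scene","pics/scene1.png"); d2=ctrl.get_image("wrist")
cv2.imwrite("pics/w1.png",d2["frame"])
np.save("pics/w1.npy",{k:v for k,v in d2.items() if k!="frame"},allow_pickle=True)
E
```

```text
t 3.1 local [66.4 82.6] z 348.5 ytool ang 0.265 tilt [-0.001 -0.    -1.   ] F [-0.4  0.3 -0.3] w 0.7943238702356586 q [-0.01  0.2   1.68 -0.    1.26 -0.28]
```

View pics/w1.png

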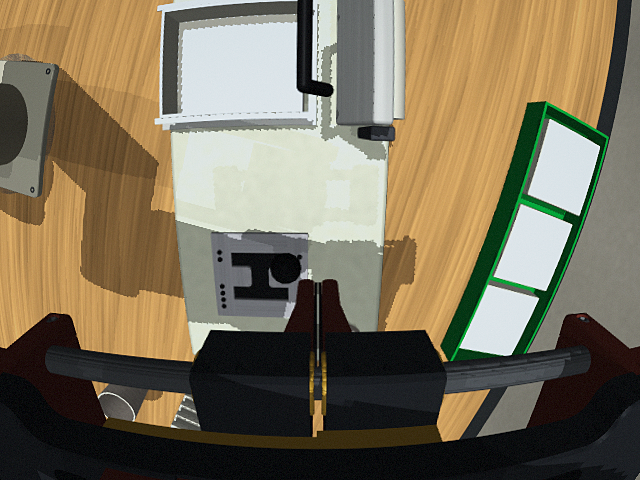

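The wrist view shows the gate plate with corners at (211,233), (308,233) and (218,317). The knob is at (286,268), forward in the left lane.

```bash
cat >> h.py <<'E'
def fray(d,u,v):
    R=cv2.Rodrigues(np.array(d["rvec"],float))[0]; t=np.array(d["tvec"],float).ravel()
    m=np.array([(u-d["cx"])/d["fx"],(v-d["cy"])/d["fy"]]); th=np.linalg.norm(m)
    return -R.T@t, R.T@np.r_[m/th*np.sin(th),np.cos(th)]
def fatz(d,u,v,z):
    c,r=fray(d,u,v); return c+r*(z-c[2])/r[2]
E
python3 - <<'E'
from h import *
d=np.load("pics/w1.npy",allow_pickle=True).item()
a,b,c=[fatz(d,*p,106)[:2] for p in((211,233),(308,233),(218,317))]
print(np.linalg.norm(b-a),np.linalg.norm(c-a),"centre",(b+c)/2,"ang",np.arctan2(*(b-a)[::-1]),np.arctan2(*(a-c)[::-1])-np.pi/2)
k=fatz(d,286,268,155);print(k,loc(k))
E
```

```text
107.90583143422319 105.07820285134439 centre [509.08243075 -90.6579213 ] ang 0.26389505873547764 0.2478157173108253
[534.33898971 -51.90186166 155.        ] [35.70309559 32.81526369]
```

Request:
arm_command([
  {"linear": [-0.024,0.008,0],"turn": 0},
  {"linear": [-0.024,0.008,0],"turn": 0},
  {"linear": [0,0.001,0.03],"turn": 0},
  {"linear": [0,0,0.03],"turn": 0},
  {"linear": [0,0,0.03],"turn": 0},
  {"linear": [0,0,0.03],"turn": 0},
  {"linear": [0,0,0.03],"turn": 0},
  {"linear": [0,0,0.025],"turn": 0},
  {"linear": [0,0,0.015],"turn": 0},
  {"linear": [0,0,0],"turn": 0},
])

```text
t: 4.2
ee_pos: [577.6, -34.5, 157.8]
orientation: [-1.903, -2.495, 0.003]
ft_force: [-0.8, -1.2, 1.0]
width: 0.3
grasp_force: 0.0
```

```bash
sed -i 's/^G=.*/G=np.array([508.9,-92.]); AN=.265/' h.py && python3 -c "
from h import *
st()"
```

```text
t 4.2 local [81.4 37.5] z 157.8 ytool ang 0.268 tilt [-0.004  0.    -1.   ] F [-0.8 -1.2  1. ] w 0.34171429970943407 q [-0.08  0.47  1.79  0.    0.89 -0.35]
```

Request:
arm_command([
  {"linear": [0,-0.005,0],"turn": 0},
  {"linear": [0,-0.005,0],"turn": 0},
  {"linear": [0,-0.005,0],"turn": 0},
  {"linear": [0,-0.005,0],"turn": 0},
  {"linear": [0,-0.005,0],"turn": 0},
  {"linear": [0,-0.005,0],"turn": 0},
  {"linear": [0,-0.004,0],"turn": 0},
  {"linear": [0,-0.004,0],"turn": 0},
  {"linear": [0,0,0],"turn": 0},
])

```text
t: 5.1
ee_pos: [542.3, -45.7, 159.8]
orientation: [1.907, 2.496, -0.0]
ft_force: [1.4, 1.2, 1.1]
width: 0.7
grasp_force: 1.0
```

```bash
python3 - <<'E'
from h import *
st(); d=ctrl.get_image("wrist"); np.save("pics/w2.npy",{k:v for k,v in d.items() if k!="frame"},allow_pickle=True)
cv2.imwrite("pics/w2.png",d["frame"])
s=shot("scene","pics/scene2.png")["frame"][225:325,230:330]; s2=shot("side","pics/side2.png")["frame"][210:310,310:410]
w=d["frame"][100:400,150:450]
cv2.imwrite("pics/c2.png",np.hstack([cv2.resize(s,(400,400),interpolation=2),cv2.resize(w,(400,400),interpolation=2)]))
E
```

```text
t 5.1 local [44.3 35.9] z 159.8 ytool ang 0.266 tilt [ 0. -0. -1.] F [1.4 1.2 1.1] w 0.7005719211728385 q [-0.11  0.42  1.87 -0.    0.86 -0.37]
```

View pics/c2.png

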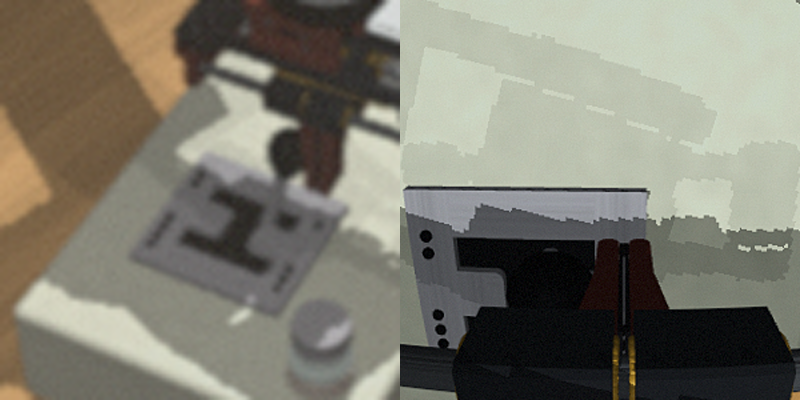

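The knob touches the finger's near face. In the full wrist frame its centre is at about (260,317).

```bash
python3 - <<'E'
from h import *
d=np.load("pics/w2.npy",allow_pickle=True).item()
for u in (229,260,292): print(loc(fatz(d,u,317,162)))
a=fatz(d,153,241,106);b=fatz(d,336,242,106); print(loc(a),loc(b))
E
```

```text
[ 6.13564525 36.41953928]
[20.04641348 36.85457331]
[34.00072074 37.10874416]
[-52.73075172  54.23658644] [55.2646476  53.77706444]
```

Request:
arm_command([
  {"linear": [0,-0.004,0],"turn": 0},
  {"linear": [0,-0.004,0],"turn": 0},
  {"linear": [0,-0.004,0],"turn": 0},
  {"linear": [0,-0.004,0],"turn": 0},
  {"linear": [0,-0.003,0],"turn": 0},
  {"linear": [0,0,0],"turn": 0},
  {"linear": [0,0,0],"turn": 0},
])

```text
t: 5.95
ee_pos: [523.9, -50.6, 159.5]
orientation: [-1.907, -2.496, 0.001]
ft_force: [-0.0, 0.1, 0.2]
width: 0.6
grasp_force: 0.3
```

```bash
sed -i 's/^G=.*/G=np.array([509.2,-90.5]); AN=.265/' h.py && python3 - <<'E'
from h import *
st(); d=ctrl.get_image("wrist"); np.save("pics/w3.npy",{k:v for k,v in d.items() if k!="frame"},allow_pickle=True)
s=shot("scene","pics/scene3.png")["frame"][225:325,230:330]
w=d["frame"][200:400,150:350]
cv2.imwrite("pics/c3.png",np.hstack([cv2.resize(s,(300,300),interpolation=2),cv2.resize(w,(500,500),interpolation=2)[:300]]))
E
```

```text
t 5.95 local [24.6 34.7] z 159.5 ytool ang 0.266 tilt [-0.001 -0.    -1.   ] F [-0.   0.1  0.2] w 0.6027904357871661 q [-0.12  0.4   1.91 -0.    0.84 -0.38]
```

View pics/c3.png

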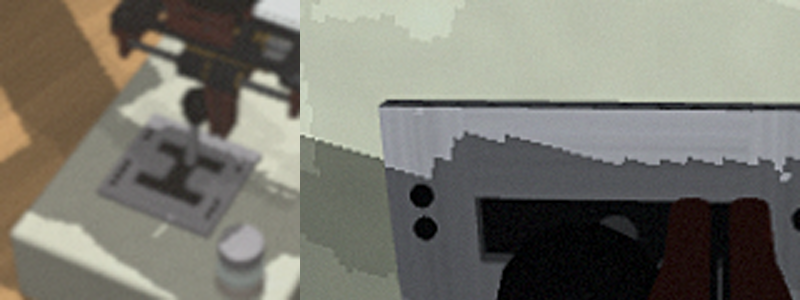

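The knob is centred at about (262,320) in the wrist frame, with the plate's near-left corner at (182,241).

```bash
python3 - <<'E'
from h import *
d=np.load("pics/w3.npy",allow_pickle=True).item()
print(loc(fatz(d,262,320,164.5)),loc(fatz(d,182,241,106)))
E
```

```text
[ 1.54855944 35.67211771] [-53.4245568   53.11129881]
```

Request:
arm_command([
  {"linear": [0,0.008,0],"turn": 0},
  {"linear": [0,0.008,0],"turn": 0},
  {"linear": [0.014,0,0],"turn": 0},
  {"linear": [0.014,0,0],"turn": 0},
  {"linear": [0.012,0,0],"turn": 0},
  {"linear": [0,0,0],"turn": 0},
  {"linear": [0,-0.014,0],"turn": 0},
  {"linear": [0,-0.014,0],"turn": 0},
  {"linear": [0,-0.012,0],"turn": 0},
  {"linear": [0,0,0],"turn": 0},
])

```text
t: 7.05
ee_pos: [488.2, -19.0, 159.5]
orientation: [-1.908, -2.494, 0.002]
ft_force: [-0.7, 0.4, 0.7]
width: 0.5
grasp_force: 0.0
```

Request:
arm_command([
  {"linear": [-0.005,0,0],"turn": 0},
  {"linear": [-0.005,0,0],"turn": 0},
  {"linear": [-0.005,0,0],"turn": 0},
  {"linear": [-0.005,0,0],"turn": 0},
  {"linear": [-0.005,0,0],"turn": 0},
  {"linear": [-0.005,0,0],"turn": 0},
  {"linear": [0,0,0],"turn": 0},
])

```text
t: 7.75
ee_pos: [498.7, -47.8, 159.6]
orientation: [1.908, 2.496, -0.0]
ft_force: [0.1, -0.3, -0.4]
width: 0.4
grasp_force: 0.1
```

```bash
python3 -c "
from h import *
st()"
```

```text
t 7.75 local [ 1.1 43.9] z 159.6 ytool ang 0.266 tilt [ 0. -0. -1.] F [ 0.1 -0.3 -0.4] w 0.3725271414666336 q [-0.12  0.36  1.96 -0.    0.82 -0.38]
```

Request:
arm_command([
  {"linear": [-0.005,0,0],"turn": 0},
  {"linear": [-0.005,0,0],"turn": 0},
  {"linear": [-0.005,0,0],"turn": 0},
  {"linear": [-0.005,0,0],"turn": 0},
  {"linear": [-0.005,0,0],"turn": 0},
  {"linear": [-0.005,0,0],"turn": 0},
  {"linear": [-0.005,0,0],"turn": 0},
  {"linear": [-0.005,0,0],"turn": 0},
  {"linear": [-0.005,0,0],"turn": 0},
  {"linear": [0,0,0],"turn": 0},
])

```text
t: 8.75
ee_pos: [510.4, -91.2, 159.5]
orientation: [1.908, 2.496, -0.0]
ft_force: [-0.1, 0.3, 0.4]
width: 0.5
grasp_force: 0.1
```

Request:
arm_command([
  {"linear": [-0.003,0,0],"turn": 0},
  {"linear": [-0.003,0,0],"turn": 0},
  {"linear": [-0.002,0,0],"turn": 0},
  {"linear": [0,0,0],"turn": 0},
])

```text
t: 9.15
ee_pos: [512.5, -98.5, 159.6]
orientation: [1.907, 2.496, -0.0]
ft_force: [-0.8, 1.3, -1.1]
width: 0.7
grasp_force: 0.4
```

```bash
python3 - <<'E'
from h import *
st(); d=ctrl.get_image("wrist"); np.save("pics/w4.npy",{k:v for k,v in d.items() if k!="frame"},allow_pickle=True)
s=shot("scene","pics/scene4.png")["frame"][225:325,230:330]
s2=shot("side","pics/side4.png")["frame"][210:310,310:410]
cv2.imwrite("pics/c4.png",np.hstack([cv2.resize(s,(400,400),interpolation=2),cv2.resize(s2,(400,400),interpolation=2)]))
E
```

```text
t 9.15 local [ 1.1 -8.6] z 159.6 ytool ang 0.266 tilt [ 0. -0. -1.] F [-0.8  1.3 -1.1] w 0.6678520146732683 q [-0.21  0.39  1.92 -0.    0.84 -0.48]
```

View pics/c4.png

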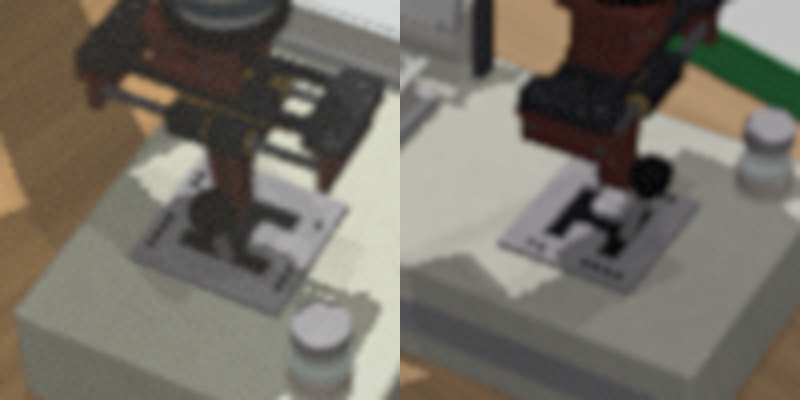

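The knob is right of the finger, at crop (210,214) in the scene view and (653,176) in the side view.

```bash
python3 - <<'E'
from h import *
S=load("pics/scene4.png");D=load("pics/side4.png")
c1,r1=ray(S,230+210/4,225+214/4);c2,r2=ray(D,310+253/4,210+176/4)
k=np.linalg.lstsq(np.stack([r1,-r2],1),c2-c1,rcond=None)[0]
a=c1+k[0]*r1;b=c2+k[1]*r2; print(a,b,loc((a+b)/2))
E
```

```text
[ 520.04108383 -125.51269016  158.32655486] [ 520.15679626 -126.56546243  157.61370542] [  1.21047184 -37.15302943]
```

Request:
arm_command([
  {"linear": [-0.0015,0,0],"turn": 0},
  {"linear": [-0.0015,0,0],"turn": 0},
  {"linear": [0,0,0],"turn": 0},
])

```text
t: 9.6
ee_pos: [512.9, -100.8, 159.5]
orientation: [-1.907, -2.495, -0.0]
ft_force: [-1.6, 4.7, -2.5]
width: 0.0
grasp_force: 2.2
```

Request:
arm_command([
  {"linear": [0.006,0,0],"turn": 0},
  {"linear": [0.006,0,0],"turn": 0},
  {"linear": [0,-0.015,0],"turn": 0},
  {"linear": [0,-0.02,0],"turn": 0},
  {"linear": [0,-0.015,0],"turn": 0},
  {"linear": [0,0,0],"turn": 0},
  {"linear": [-0.012,0,0],"turn": 0},
  {"linear": [-0.014,0,0],"turn": 0},
  {"linear": [-0.01,0,0],"turn": 0},
  {"linear": [0,0,0],"turn": 0},
])

```text
t: 10.6
ee_pos: [472.5, -139.2, 159.7]
orientation: [1.909, 2.494, 0.0]
ft_force: [-0.4, 0.0, -0.1]
width: 0.6
grasp_force: 0.0
```

Request:
arm_command([
  {"linear": [0,0.005,0],"turn": 0},
  {"linear": [0,0.005,0],"turn": 0},
  {"linear": [0,0.005,0],"turn": 0},
  {"linear": [0,0.005,0],"turn": 0},
  {"linear": [0,0.005,0],"turn": 0},
  {"linear": [0,0.005,0],"turn": 0},
  {"linear": [0,0.005,0],"turn": 0},
  {"linear": [0,0.005,0],"turn": 0},
  {"linear": [0,0,0],"turn": 0},
])

```text
t: 11.5
ee_pos: [510.4, -126.8, 159.7]
orientation: [1.907, 2.497, 0.0]
ft_force: [-0.8, 0.6, 0.6]
width: 0.4
grasp_force: 0.3
```

```bash
python3 -c "
from h import *
st()"
```

```text
t 11.5 local [ -8.3 -35.3] z 159.7 ytool ang 0.266 tilt [ 0.  0. -1.] F [-0.8  0.6  0.6] w 0.38355161219123274 q [-0.27  0.4   1.91  0.    0.84 -0.53]
```

Request:
arm_command([
  {"linear": [0,0.005,0],"turn": 0},
  {"linear": [0,0.005,0],"turn": 0},
  {"linear": [0,0.005,0],"turn": 0},
  {"linear": [0,0.004,0],"turn": 0},
  {"linear": [0,0.002,0],"turn": 0},
  {"linear": [0,0,0],"turn": 0},
])

```text
t: 12.1
ee_pos: [530.4, -121.4, 159.6]
orientation: [1.907, 2.496, 0.0]
ft_force: [-1.0, 0.2, -1.0]
width: 0.7
grasp_force: 0.5
```

Request:
arm_command([
  {"linear": [0,0.001,0],"turn": 0},
  {"linear": [0,0.001,0],"turn": 0},
  {"linear": [0,0,0],"turn": 0},
])

```text
t: 12.4
ee_pos: [532.1, -120.9, 159.7]
orientation: [-1.907, -2.496, 0.0]
ft_force: [-1.5, -0.2, -0.9]
width: 0.6
grasp_force: 0.8
```

Request:
arm_command([
  {"linear": [0,0.001,0],"turn": 0},
  {"linear": [0,0.001,0],"turn": 0},
  {"linear": [0,0.001,0],"turn": 0},
  {"linear": [0,0,0],"turn": 0},
])

```text
t: 12.8
ee_pos: [534.7, -120.2, 159.6]
orientation: [-1.907, -2.496, 0.001]
ft_force: [-3.6, -0.7, -0.1]
width: 0.3
grasp_force: 1.4
```

Local x is about 17 and the force is starting to rise, so I'll go a bit further to confirm the stop.

Request:
arm_command([
  {"linear": [0,0.001,0],"turn": 0},
  {"linear": [0,0.001,0],"turn": 0},
  {"linear": [0,0,0],"turn": 0},
])

```text
t: 13.1
ee_pos: [535.9, -119.7, 159.3]
orientation: [-1.906, -2.495, 0.002]
ft_force: [-5.7, -0.6, -0.6]
width: 0.4
grasp_force: 3.0
```

Request:
arm_command([
  {"linear": [0,0.0015,0],"turn": 0},
  {"linear": [0,0.0015,0],"turn": 0},
  {"linear": [0,0,0],"turn": 0},
])

```text
t: 13.4
ee_pos: [537.6, -119.0, 159.0]
orientation: [-1.904, -2.494, 0.005]
ft_force: [-8.8, -3.0, 0.4]
width: 0.5
grasp_force: 5.1
```

The force climbs linearly with each push, so the lever is against the stop. Retreating.

Request:
arm_command([
  {"linear": [0,-0.005,0],"turn": 0},
  {"linear": [0,-0.01,0],"turn": 0},
  {"linear": [0,-0.015,0],"turn": 0},
  {"linear": [0,-0.01,0],"turn": 0},
  {"linear": [0,0,0],"turn": 0},
  {"linear": [0,0,-0.03],"turn": 0},
  {"linear": [0,0,-0.04],"turn": 0},
  {"linear": [0,0,-0.04],"turn": 0},
  {"linear": [0,-0.02,-0.04],"turn": 0},
  {"linear": [0,-0.02,-0.02],"turn": 0},
])

```text
t: 14.4
ee_pos: [463.9, -140.3, 333.4]
orientation: [1.903, 2.493, 0.003]
ft_force: [0.7, 0.2, 0.1]
width: 0.4
grasp_force: 0.0
```

Request:
arm_command([
  {"linear": [0,-0.03,0],"turn": 0},
  {"linear": [0,-0.03,0],"turn": 0},
  {"linear": [0,-0.01,0],"turn": 0},
  {"linear": [0,0,0],"turn": 0},
])

```text
t: 14.8
ee_pos: [394.7, -158.6, 330.1]
orientation: [1.908, 2.494, 0.001]
ft_force: [0.3, 0.4, 0.5]
width: 0.4
grasp_force: 0.0
```

```bash
python3 - <<'E'
from h import *
st()
s=shot("scene","pics/scene5.png")["frame"][235:335,230:330]
s2=shot("side","pics/side5.png")["frame"][220:320,320:420]
cv2.imwrite("pics/c5.png",np.hstack([cv2.resize(s,(400,400),interpolation=2),cv2.resize(s2,(400,400),interpolation=2)]))
E
```

```text
t 14.8 local [-128.4  -35.7] z 330.1 ytool ang 0.265 tilt [ 0.001 -0.    -1.   ] F [0.3 0.4 0.5] w 0.4280344751595979 q [-0.41  0.01  1.95  0.    1.18 -0.67]
```

View pics/c5.png

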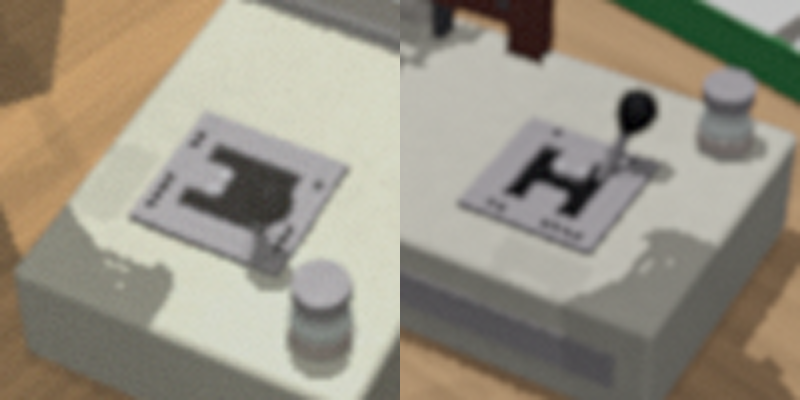

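The lever stands in slot 3, with the knob at crop (264,202) in the scene view and (637,111) in the side view. The jar has not moved. I'll check the depth.

```bash
python3 - <<'E'
from h import *
S=load("pics/scene5.png");D=load("pics/side5.png")
c1,r1=ray(S,230+264/4,235+202/4);c2,r2=ray(D,320+237/4,220+111/4)
k=np.linalg.lstsq(np.stack([r1,-r2],1),c2-c1,rcond=None)[0]
a=c1+k[0]*r1;b=c2+k[1]*r2; print(a,b,loc((a+b)/2))
E
```

```text
[ 556.85323208 -116.52602816  152.46530667] [ 556.82469163 -116.26939838  152.63954999] [ 39.19315371 -37.4707745 ]
```

```bash
python3 -c "
from h import *
print(ctrl.close_job())"
```

```text
the job is handed in; nothing more can be done
None
```

The lever is in slot three (forward-right): its knob measures 39 mm forward, against 41 mm nominal, and I pushed until it stopped moving, at about 9 N. The jar has not moved, I did not re-check the other loose things, and the job was handed in at about 15 s with the arm clear of the machine.

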